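Lock the water filter cartridge into its bayonet head

TASK

Fit the water filter cartridge into the filter head: pick it up by its blue grip bar, find the two entry slots with its side pins, press it down against the spring, turn it clockwise (seen from above) to the stop, and let it rise until the pins sit locked in their notches, then let go. Work with a light hand - do not force the parts - and leave the jug and the two small cups where they stand.

Things in the scene. Friction and masses are not known exactly. Their poses are not given: they have to be found in the camera images.
- cartridge: Loose filter cartridge, 0.22 kg, standing upright on its foot; origin at the foot's centre, z up. White barrel, 40 mm in diameter, 0 to 44 mm up (lowest 9 mm tapered to a 30 mm foot), blue flange 47 mm across at 44 to 50 mm, blue grip bar above it. Alike under a half turn about z: it may go in either way round.
- cartridge_grip (a point): On the cartridge's axis 69 mm above its foot, in the blue grip bar: the bar is 44 mm long (along cartridge x), 14 mm thick (along y) and reaches from 50 to 80 mm above the foot.
- cartridge_pins (a point): On the cartridge's axis 20 mm above its foot, at the height of the centres of its two round steel bayonet pins, 8 mm in diameter, which stick out along the cartridge's +x and -x to 27 mm from the axis.
- filter_head: Fixed filter head on the counter: round white base 108 mm across with brass ports at +y and -y (ends 66 mm from the axis), white collar 82 mm across, 71 mm high, and in it a steel bayonet ring with an upright 43.2 mm bore. Origin at the centre of the underside, z up along the bore, ring rim 75 mm up. Does not move.
- head_rim (a point): Centre of the bore at rim height. Two entry slots, 11.2 mm wide at the bore, wider outward, with blue bars on the rim, lie roughly along the head's +x and -x, but the ring sits turned in the head by an unmeasured angle of up to 36 degrees either way (new each time, then it stays): look or feel for them. Pins that miss them rest on the rim.
- head_plate (a point): Top of the unpressed spring plate, on the bore axis 22 mm below the rim (fixed point). The plate yields from 4 N and takes 12 N to go 19 mm down to its hard stop, 41 mm below the rim. The ring's ledge is 12 mm thick: pins pass under it when the cartridge foot is over 36 mm below the rim.
- head_seat (a point): On the bore axis 31 mm below the rim: here lies the foot of a locked cartridge (flange 13 mm above the rim). Pressed in, the pins turn 60 degrees clockwise from above, slot to notch centre, a wall just beyond (and one the other way); let up there, they rise 5 mm above the ledge's underside into notches (orange dots, 12 degrees of play) and the spring holds them.
- milk_jug: Bystander: small steel milk jug, 103x69x92 mm, loose; origin at the centre of its underside.
- brown_cup: Bystander: small brown espresso cup with handle, 64x87x50 mm, loose; origin at the centre of its underside.
- dosing_cup: Bystander: small steel dosing cup with handle, 62x85x50 mm, loose; origin at the centre of its underside.

How it is judged:
By the outcome, as a careful person would: the job done as asked, in the order asked, and still so for the second after the job is handed in, with the robot touching nothing.
It also fails if it takes over 72 s, if anything falls off the work surface, if the arm or the gripper's body presses on something with over 40 N, if the wrist force passes 120 N, or if a joint passes its speed limit or range.

ROBOT

A 6-joint arm with a two-finger parallel gripper is mounted at the origin on a cart in front of the work surface, level with it; the furniture and walls round the work are solid. World frame = base frame: x ahead of the robot, y to its left, z up, the work surface at z = 0. Lengths are in m, angles in rad, forces in N, time in s.
With the tool pointing down it reaches from about 0.425 to 0.925 m from the base axis. Payload 12.5 kg.
Tool frame: the origin (TCP) lies midway between the tips of the shut fingers; the grasp point (between the pads) lies 19 mm behind it; z points along the fingers, y is the line along which they close (so a half turn about z gives the same grasp; the last joint's range is limited). The gripper opens to 85 mm and grips with 20 to 120 N. Pads are 22 mm wide; open, the fingers measure 114 mm over their backs; the gripper's body (76 mm by 85 mm) begins 54 mm behind the grasp point. The pads swing forward as they close: fully open they stand 13 mm farther back than shut.
Start: joints at [1.173, 0.491, 1.559, -0, 1.092, -0.106], TCP at [0.18, 0.599, 0.231] pointing down, gripper open.
Joint ranges: [-3.1, 3.1], [-0.84, 2.19], [0.05, 2.79], [-1.13, 4.28], [0.06, 2.93], [-2.69, 2.69]. Speed limits (rad/s): [2.22, 2.22, 2.79, 3.14, 3.14, 3.14].

INTERFACE

Orientations are given as [roll, pitch, yaw] about the fixed x, y, z axes, in that order (R = Rz(yaw) Ry(pitch) Rx(roll)).
In Python, from rig import bot gives the robot as it stands.
- The arm moves only by the shell command python3 -m handwheel 'ROWS' [OPENING]. ROWS is JSON, a list of rows, each a list of 2 entries, a list of its own where there are three numbers: the shift along the tool's x, y, z normalised to -1 to 1, where 1 is 0.5 m, then the turn about the tool's z normalised to -1 to 1, where 1 is 180 degrees. In form: [[[dx, dy, dz], turn], ...]. A call has exactly 8 rows; each row is the pose to reach, as a shift and turn from the pose commanded when the call began, along the tool's axes at that moment, turning the shorter way round; what a row does not reach only later rows make up. A row lasts 1/12 s, in which the tool goes at most 41.7 mm and 7.16 degrees, less where a joint would pass 70% of its speed; a pose out of reach is approached as far as the arm can. A call with a number of a shift or a turn outside -1 to 1 is refused whole. A call with a gripper value outside its range is refused whole. OPENING is the finger opening in mm, from 0 to 85.4, set as the call begins (- or left out, the last holds). The fingers move at their own pace and stop on an object; the grip force is fixed at half the most. Time passes only in rows, so rows that repeat a pose let the fingers close, or fill a call up. It gives the time, the measured TCP pose, the force, the opening and the grip force at its end, in the units of the state.
- bot.read_state(): the state, without advancing time (a new reading comes with each control period).
- bot.grab_frame(name): name is "scene" or "top" or "wrist"; returns the picture (384x512x3 uint8, red, green, blue); there is no depth.
- bot.camera_model(name): a dict with "fov_y" (degrees; the focal length in pixels is half the picture's height over the tangent of half this angle, whatever the lens; pixels are square), "cx", "cy" (the principal point, pixels), "R" (3x3) and "t" (3): a world point X has camera coordinates R X + t. Camera axes: x right, y down, z forward; pixel columns grow to the right and rows downward; lengths in m; the calibration is good to about 2 mm. A picture is of the moment at which its call begins: read the wrist's pose just before it. camera_model takes no time and is no camera call; for the wrist camera it gives the pose at the moment of the call.
- bot.job_done(): hands the job in; it is judged then, once.
Trained networks look in the newest picture that a camera, given by its name, has taken for a name from the list of things; names that differ only in an ending like _2 or _b are one class to them, and where a whole thing is asked for, a point or a joint stands for the part that bears it (a point fixed in the world has none). Each returns a list of dicts, best first, with "conf" (0 to 1); they miss things now and then, are a little off and sometimes report something else, mostly with a low value. They report only what shows in the picture. A call takes as long as a camera call.
- bot.search_frame(label, camera): "box" ([left, top, right, bottom] in pixels, round what is visible of it).
- bot.outline_of(label, camera): "pixels" (384x512 bool, what is visible of it) and "box" ([left, top, right, bottom] in pixels, round what is visible of it).
The state is a dict: "time_s": time; "joint_pos": joint angles; "qd": joint speeds; "joint_efforts": joint torques, N m; "eef_pos": TCP position; "tcp_rot": TCP orientation; "wrist_force": force on the tool from outside, world axes, zero at the start; "torque": the same for the moment, N m; "gripper_width": opening from 0.0 (shut) to 1.0 (fully open); "grasp_force": force on a finger pad.
Only numpy, scipy, OpenCV 4.12 (cv2) and the standard library are available. Lean on these libraries where they do the work, as an engineer would, in place of code of your own. Each camera call takes 0.05 s, during which the arm holds its last target. There are 200 camera calls.

## Working session

There is one attempt and no reset: what is moved stays moved. The work goes in short steps, Python scripts to look and compute and a shell command to move; the robot and the scene stay as the last step left them, time stands still between calls to the robot, and variables do not carry over. Pictures are saved under pics/ and viewed, at most 10 in all, crops included, and the job is handed in when it is done.

```bash
mkdir -p pics; ls
cat > h.py <<'E'
import numpy as np,cv2
from rig import bot
def save(n,f):
    im=bot.grab_frame(n); cv2.imwrite('pics/'+f,cv2.cvtColor(im,cv2.COLOR_RGB2BGR)); return im
def ray(m,u,v):
    f=192/np.tan(np.radians(m['fov_y'])/2); R=np.array(m['R']);t=np.array(m['t'])
    return -R.T@t, R.T@np.array([(u-m['cx'])/f,(v-m['cy'])/f,1])
def atz(m,u,v,z):
    c,d=ray(m,u,v); return c+d*(z-c[2])/d[2]
def proj(m,X):
    f=192/np.tan(np.radians(m['fov_y'])/2); p=np.array(m['R'])@X+np.array(m['t'])
    return p[:2]/p[2]*f+[m['cx'],m['cy']]
E
python3 - <<'E'
from h import *
s=bot.read_state();print({k:np.round(v,3) for k,v in s.items()})
ims=[save(n,n+'0.png') for n in('scene','top')]
for n in('scene','top'):
    m=bot.camera_model(n);print(n,m)
    for l in('cartridge','filter_head','milk_jug','brown_cup','dosing_cup'):
        print(l,[(np.round(d['box']),round(d['conf'],2)) for d in bot.search_frame(l,n)[:2]])
cv2.imwrite('pics/a.png',cv2.resize(np.hstack(ims)[:,:,::-1],(800,300),interpolation=cv2.INTER_AREA))
E
```

```text
pics
{'time_s': np.float64(0.0), 'joint_pos': array([ 1.173,  0.492,  1.559,  0.   ,  1.092, -0.106]), 'qd': array([-0.   , -0.   , -0.001, -0.002, -0.   , -0.001]), 'joint_efforts': array([-3.0000e-03, -6.1844e+01, -2.6159e+01, -0.0000e+00,  4.0000e-03,
        0.0000e+00]), 'eef_pos': array([0.18 , 0.598, 0.231]), 'tcp_rot': array([-3.14, -0.  ,  2.85]), 'wrist_force': array([ 0.118,  0.104, -0.3  ]), 'torque': array([-0.035,  0.001, -0.015]), 'grasp_force': np.float64(0.0), 'gripper_width': np.float64(1.0)}
scene {'fov_y': 45.47424126016651, 'cx': 256.47539267680577, 'cy': 192.07706012162907, 'R': array([[ 0.68022623, -0.73281646, -0.01650211],
       [-0.54495737, -0.49053608, -0.67999693],
       [ 0.49021806,  0.47154469, -0.73302923]]), 't': array([-0.29113318,  0.42164343,  0.76100623])}
cartridge [(array([202., 212., 224., 243.]), 0.6)]
filter_head [(array([197., 146., 241., 193.]), 0.96)]
milk_jug [(array([267., 122., 292., 156.]), 0.59)]
brown_cup [(array([233., 269., 276., 300.]), 0.65)]
dosing_cup [(array([277., 290., 311., 335.]), 0.7), (array([234., 265., 276., 302.]), 0.37)]
top {'fov_y': 46.37500775523893, 'cx': 253.17614324233006, 'cy': 187.24109385549656, 'R': array([[ 0.00365578, -0.99979675, -0.01982655],
       [-0.99767535, -0.00229741, -0.06810739],
       [ 0.068048  ,  0.02002944, -0.99748097]]), 't': array([0.13334769, 0.5735896 , 1.12007071])}
cartridge [(array([242., 228., 259., 246.]), 0.67)]
filter_head [(array([168., 161., 222., 205.]), 0.65), (array([299., 237., 325., 271.]), 0.38)]
milk_jug [(array([207., 100., 247., 135.]), 0.74)]
brown_cup [(array([300., 241., 326., 271.]), 0.67)]
dosing_cup [(array([342., 240., 369., 268.]), 0.97)]
```

View pics/top0.png

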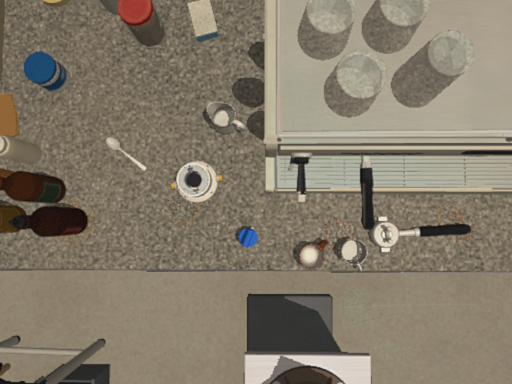

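The top view shows the cartridge (blue) at (248,237), the head at (196,182), the jug at (222,117), and the cups at (311,255) and (351,250). Next I'll compute positions.

Run:
```python
from h import *
from scipy.spatial.transform import Rotation as Ro
m=bot.camera_model('top')
s=bot.read_state();R=Ro.from_euler('xyz',s['tcp_rot']).as_matrix();print(R.round(3))
for n,u,v,z in(('cart',248,237,.065),('head',196,182,.07),('jug',222,117,.05),('brown',311,255,.03),('dos',351,250,.03)):
    p=atz(m,u,v,z);print(n,p.round(3),(R.T@(p-s['eef_pos'])/.5).round(3))
im=cv2.imread('pics/top0.png')
a=cv2.resize(im[215:260,225:270],(400,400),interpolation=cv2.INTER_CUBIC)
b=cv2.resize(im[155:210,168:223],(400,400),interpolation=cv2.INTER_CUBIC)
cv2.imwrite('pics/b.png',np.hstack([a,b]))
mw=bot.camera_model('wrist');c,d=ray(mw,256,192);print(c,d,mw['fov_y'])
```

```text
[[-0.958  0.288  0.   ]
 [ 0.288  0.958  0.   ]
 [-0.     0.    -1.   ]]
cart [0.449 0.146 0.065] [-0.776 -0.711  0.333]
head [0.582 0.274 0.07 ] [-0.958 -0.39   0.323]
jug [0.748 0.213 0.05 ] [-1.31  -0.411  0.363]
brown [ 0.404 -0.01   0.03 ] [-0.779 -1.037  0.403]
dos [ 0.416 -0.109  0.03 ] [-0.861 -1.22   0.403]
[0.10481587 0.62064949 0.37415412] [ 0.28984818 -0.07764371 -0.95397608] 66.48480174016706
```

View pics/b.png

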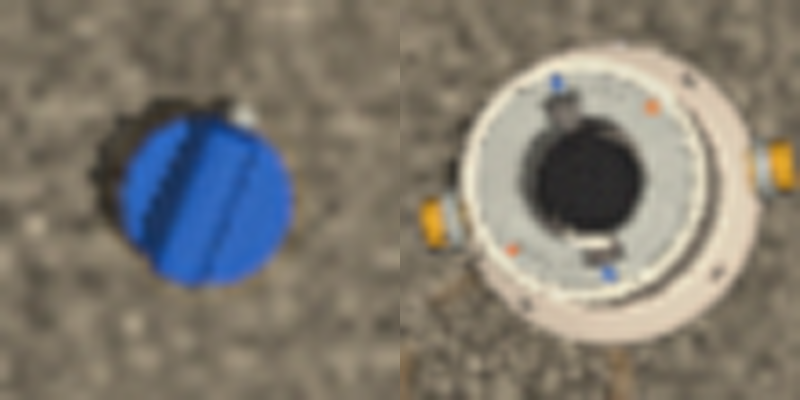

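The cartridge bar's yaw is about -20° (a half turn gives the same grasp), the slots lie at about +15°, and the notches at about -45°. I'll move over the cartridge now for a closer look.

```bash
python3 -m handwheel '[[[-0.06,-0.055,0.01],0],[[-0.12,-0.11,0.02],0],[[-0.18,-0.165,0.03],0],[[-0.24,-0.22,0.03],0],[[-0.3,-0.275,0.04],0],[[-0.36,-0.33,0.05],0],[[-0.42,-0.385,0.06],0],[[-0.48,-0.44,0.06],0.0]]' 60
python3 -m handwheel '[[[-0.06,-0.055,0.01],0],[[-0.12,-0.11,0.02],0],[[-0.18,-0.165,0.02],0],[[-0.24,-0.22,0.02],0],[[-0.296,-0.271,0.02],0.01],[[-0.296,-0.271,0.02],0.02],[[-0.296,-0.271,0.02],0.02],[[-0.296,-0.271,0.02],0.02]]'
cat > w.py <<'E'
from h import *
import sys
from scipy.spatial.transform import Rotation as Ro
s=bot.read_state();m=bot.camera_model('wrist');im=save('wrist',sys.argv[1])
print(s['time_s'],s['eef_pos'].round(4),np.degrees(s['tcp_rot']).round(2),s['wrist_force'].round(1))
for l in sys.argv[2:]:
    for d in bot.outline_of(l,'wrist')[:1]: print(l,np.round(d['box']),d['conf'])
b=bot.search_frame('filter_head','top')
np.save('m.npy',{**m,'s':s},allow_pickle=True)
E
sed -i '/search_frame/d' w.py; python3 w.py w1.png cartridge
```

```text
time_s: 1.27
eef_pos: [0.3467, 0.317, 0.2008]
tcp_rot: [-3.141, -0.0, 2.85]
wrist_force: [0.5, 1.2, -0.4]
gripper_width: 0.703
grasp_force: 0.0
time_s: 1.93
eef_pos: [0.449, 0.1464, 0.1913]
tcp_rot: [3.142, -0.0, 2.787]
wrist_force: [-0.7, 0.6, 0.1]
gripper_width: 0.709
grasp_force: 0.0
1.9333 [0.449  0.1464 0.1913] [ 1.8000e+02 -1.0000e-02  1.5968e+02] [-0.7  0.6  0.1]
cartridge [231. 149. 281. 210.] 0.61
```

View pics/w1.png

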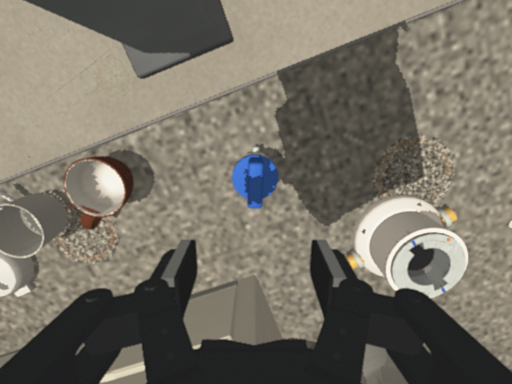

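The wrist view has the bar at about (256,182), almost along tool x, and the head at lower right with its rim around (427,262). I'll refine both with a crop.

Run:
```python
from h import *
im=cv2.imread('pics/w1.png')
a=cv2.resize(im[140:220,216:296],(400,400),interpolation=cv2.INTER_CUBIC)
b=cv2.resize(im[220:305,382:467],(400,400),interpolation=cv2.INTER_CUBIC)
cv2.imwrite('pics/c.png',np.hstack([a,b]))
m=np.load('m.npy',allow_pickle=True).item(); t=bot.camera_model('top')
def blobs(im,mod,lo,hi,box,z):
    h=cv2.cvtColor(im,cv2.COLOR_BGR2HSV);k=cv2.inRange(h,lo,hi);q=np.zeros_like(k);x0,y0,x1,y1=box;q[y0:y1,x0:x1]=k[y0:y1,x0:x1]
    n,_,st,c=cv2.connectedComponentsWithStats(q)
    return [(int(st[i,4]),c[i].round(1),atz(mod,*c[i],z).round(4)) for i in range(1,n) if st[i,4]>=3]
tp=cv2.imread('pics/top0.png')
for nm,i,mod,box in(('wrist',im,m,(386,228,467,300)),('top',tp,t,(178,160,214,200))):
    print(nm,'blue',blobs(i,mod,(100,110,60),(125,255,255),box,.0755));print('orange',blobs(i,mod,(3,90,120),(18,255,255),box,.0755))
```

```text
wrist blue [(9, array([413.3, 242.9]), array([0.5551, 0.2737, 0.0755])), (7, array([443., 290.]), array([0.6196, 0.2922, 0.0755]))]
orange [(10, array([448.3, 239.3]), array([0.563 , 0.3064, 0.0755]))]
top blue []
orange [(3, array([202.3, 169.3]), array([0.6129, 0.258 , 0.0755]))]
```

View pics/c.png

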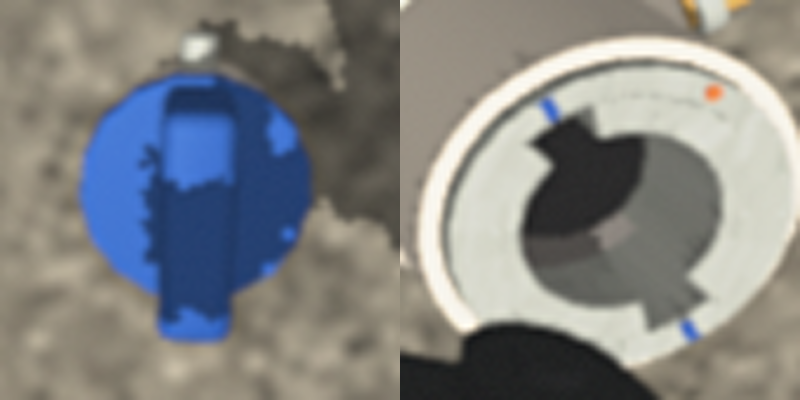

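Run:
```python
from h import *
from scipy.spatial.transform import Rotation as Ro
m=np.load('m.npy',allow_pickle=True).item(); t=bot.camera_model('top');s=bot.read_state()
a=atz(m,256.1,161.6,.08);b=atz(m,254.8,208,.08);d=b-a
print('bar',(a+b)/2,np.linalg.norm(d),np.degrees(np.arctan2(d[1],d[0])))
c=atz(m,255,177,.05);print('flange c',c)
k=55/400
a=atz(t,168+157*k-.5,155+82*k-.5,.075);b=atz(t,168+209*k-.5,155+274*k-.5,.075);d=a-b;print('head top',(a+b)/2,np.linalg.norm(d),np.degrees(np.arctan2(d[1],d[0])))
a=atz(t,225+207*45/400-.5,215+200*45/400-.5,.05);print('flange top',a)
R=Ro.from_euler('xyz',s['tcp_rot']).as_matrix();print(R.round(3))
```

```text
bar [0.4452618  0.14929424 0.08      ] 0.04358294640437583 -21.69513950941322
flange c [0.44514363 0.14908455 0.05      ]
head top [0.58939465 0.28138007 0.075     ] 0.06699551873389692 15.837536119289263
flange top [0.44837151 0.14729339 0.05      ]
[[-0.939  0.345 -0.   ]
 [ 0.345  0.939  0.   ]
 [ 0.     0.    -1.   ]]
```

```bash
python3 -m handwheel '[[[0.006,0.002,0.06],0.008],[[0.006,0.002,0.12],0.008],[[0.006,0.002,0.16],0.008],[[0.006,0.002,0.16],0.008],[[0.006,0.002,0.16],0.008],[[0.006,0.002,0.16],0.008],[[0.006,0.002,0.16],0.008],[[0.006,0.002,0.16],0.008]]' 60
python3 w.py w2.png
python3 -c "
import cv2;im=cv2.imread('pics/w2.png');cv2.imwrite('pics/d.png',cv2.resize(im[40:240,156:356],(600,600),interpolation=cv2.INTER_CUBIC))"
```

```text
time_s: 2.7
eef_pos: [0.4471, 0.1488, 0.1125]
tcp_rot: [3.14, 0.002, 2.762]
wrist_force: [0.2, 0.2, -0.3]
gripper_width: 0.705
grasp_force: 0.0
2.7 [0.4471 0.1488 0.1125] [1.7993e+02 1.1000e-01 1.5827e+02] [ 0.2  0.2 -0.3]
```

View pics/d.png

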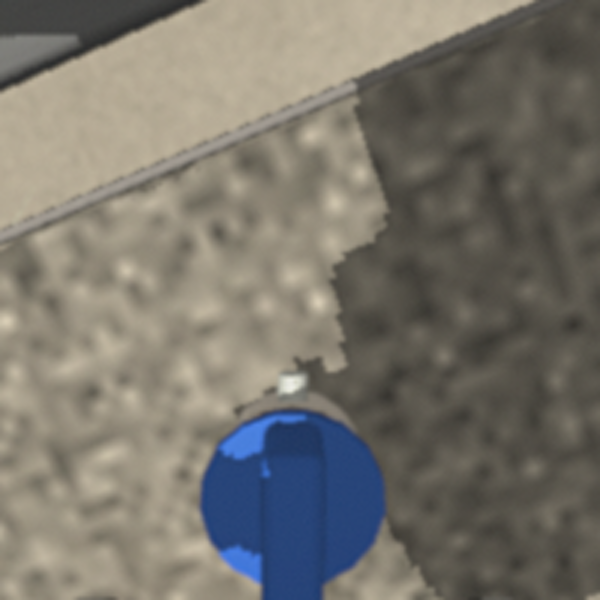

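Run:
```python
from h import *
from scipy.spatial.transform import Rotation as Ro
m=np.load('m.npy',allow_pickle=True).item();s=m['s']
im=cv2.imread('pics/w2.png');h=cv2.cvtColor(im,cv2.COLOR_BGR2HSV);k=cv2.inRange(h,(100,110,40),(130,255,255))
n,l,st,c=cv2.connectedComponentsWithStats(k);i=1+np.argmax(st[1:,4]);print(st[i])
R=Ro.from_euler('xyz',s['tcp_rot']).as_matrix()
g=lambda p:(R.T@(p-s['eef_pos'])*1000).round(1)
P=lambda u,v,z:atz(m,156+u/3-.3,40+v/3-.3,z)
e=P(293.5,455,.08);print('far edge',e,g(e))
x=P(293.5,600,.08);print('dir pt',g(x))
bot_=st[i][1]+st[i][3]; q=atz(m,253.3,bot_-.5,.08);print('near edge',q,g(q))
print('flange L,R',g(P(200,497,.05)),g(P(385,497,.05)),'top',g(P(292,409,.05)),'pin',g(P(292,382,.02)))
```

```text
[ 223  177   61   75 3116]
far edge [0.42529402 0.15713097 0.08      ] [23.4 -0.4 32.5]
dir pt [-10.1  -0.3  32.5]
near edge [0.4645333  0.14136417 0.08      ] [-18.9  -0.5  32.5]
flange L,R [  3.1 -23.6  62.5] [ 3.1 22.4 62.5] top [25.7 -0.7 62.4] pin [25.6 -0.8 92.4]
```

The cartridge centre is at tool x +2.2 mm and y -0.5 mm, with the yaw aligned. I'll go down and close.

```bash
python3 -m handwheel '[[[0.004,-0.001,0.03],0],[[0.004,-0.001,0.06],0],[[0.004,-0.001,0.09],0],[[0.004,-0.001,0.11],0],[[0.004,-0.001,0.119],0],[[0.004,-0.001,0.119],0],[[0.004,-0.001,0.119],0],[[0.004,-0.001,0.119],0]]'
python3 -m handwheel '[[[0,0,0],0],[[0,0,0],0],[[0,0,0],0],[[0,0,0],0],[[0,0,0],0],[[0,0,0],0],[[0,0,0],0],[[0,0,0],0]]' 5
```

```text
time_s: 3.42
eef_pos: [0.4449, 0.1489, 0.0525]
tcp_rot: [3.141, 0.001, 2.762]
wrist_force: [-0.4, 0.8, 0.3]
gripper_width: 0.701
grasp_force: 0.0
time_s: 4.08
eef_pos: [0.4448, 0.1488, 0.0521]
tcp_rot: [3.141, 0.0, 2.762]
wrist_force: [-0.2, -0.2, 5.8]
gripper_width: 0.154
grasp_force: 58.7
```

```bash
python3 -m handwheel '[[[0,0,-0.05],0],[[0,0,-0.11],0],[[0,0,-0.17],0],[[-0.01,0.02,-0.22],-0.03],[[-0.04,0.06,-0.236],-0.06],[[-0.07,0.12,-0.236],-0.09],[[-0.11,0.18,-0.236],-0.12],[[-0.147,0.24,-0.236],-0.15]]'
python3 - <<'E'
from h import *
from scipy.spatial.transform import Rotation as Ro
s=bot.read_state();R=Ro.from_euler('xyz',s['tcp_rot']).as_matrix()
print((R.T@(np.array([.644,.299,.17])-s['eef_pos'])/.5).round(3),195.9-np.degrees(s['tcp_rot'][2])%360)
E
```

```text
time_s: 4.75
eef_pos: [0.5583, 0.2339, 0.17]
tcp_rot: [3.142, 0.0, -3.046]
wrist_force: [0.4, 0.4, -2.0]
gripper_width: 0.154
grasp_force: 59.5
[-0.183  0.113  0.   ] 10.401912084303802
```

```bash
python3 -m handwheel '[[[-0.045,0.028,0],-0.03],[[-0.09,0.056,0],-0.058],[[-0.135,0.084,0],-0.058],[[-0.17,0.105,0],-0.058],[[-0.183,0.113,0],-0.058],[[-0.183,0.113,0],-0.058],[[-0.183,0.113,0],-0.058],[[-0.183,0.113,0],-0.058]]'
python3 w.py w3.png
```

```text
time_s: 5.42
eef_pos: [0.6424, 0.2969, 0.1696]
tcp_rot: [-3.142, -0.001, -2.868]
wrist_force: [-1.7, -0.1, -1.7]
gripper_width: 0.151
grasp_force: 59.5
5.4167 [0.6424 0.2969 0.1696] [-1.8000e+02 -7.0000e-02 -1.6433e+02] [-1.7 -0.1 -1.7]
```

View pics/w3.png

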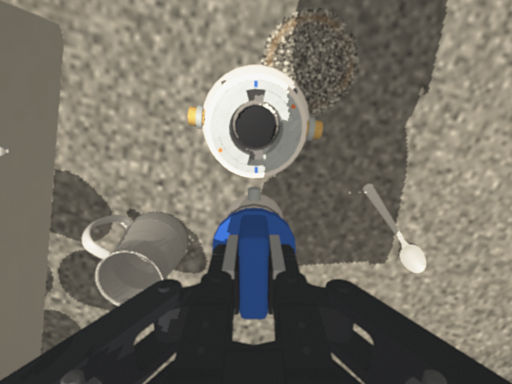

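The head is clearly visible: blue bars at (256,84) and (256,170), orange dots at (220,150) and (292,104), and the cartridge pin pointing at the slot at (254,193). Next I'll measure them.

Run:
```python
from h import *
from scipy.spatial.transform import Rotation as Ro
m=np.load('m.npy',allow_pickle=True).item();s=m['s'];im=cv2.imread('pics/w3.png');h=cv2.cvtColor(im,cv2.COLOR_BGR2HSV)
R=Ro.from_euler('xyz',s['tcp_rot']).as_matrix()
g=lambda p:(R.T@(p-s['eef_pos'])*1000).round(1)
def bl(lo,hi,box,z):
    x0,y0,x1,y1=box;k=cv2.inRange(h,lo,hi)[y0:y1,x0:x1];n,_,st,c=cv2.connectedComponentsWithStats(k)
    return [(atz(m,c[i][0]+x0,c[i][1]+y0,z),c[i]+[x0,y0],st[i,4]) for i in range(1,n) if st[i,4]>3]
B=bl((100,110,60),(130,255,255),(210,70,300,178),.0755)
for b in B: print(b[0].round(4),b[1].round(1),b[2],g(b[0]))
O=bl((3,90,120),(18,255,255),(212,75,302,170),.0755)
for b in O: print('o',b[0].round(4),b[1].round(1),b[2],g(b[0]))
if len(B)==2:
    a,b=B[0][0],B[1][0];d=b-a;c=(a+b)/2;print('C',c,g(c),np.linalg.norm(d),np.degrees(np.arctan2(d[1],d[0])),np.degrees(s['tcp_rot'][2])+180, (R.T@(c-s['eef_pos'])/.5).round(4))
f=s['eef_pos'][2]-.0521
u=atz(m,254,193,f+.02);print('pin tip',g(u))
```

```text
[0.5551 0.2738 0.0755] [255.5  83.5] 12 [90.2  1.4 94.2]
[0.6195 0.2921 0.0755] [255.6 169.8] 9 [23.2  1.6 94.1]
o [0.5631 0.3062 0.0755] [292.8 106.2] 19 [73.7 30.4 94.2]
o [0.6113 0.2596 0.0755] [219.8 149.7] 12 [ 39.9 -27.5  94.2]
C [0.58726756 0.28297238 0.0755    ] [56.7  1.5 94.2] 0.06697362379296491 15.875259302351541 15.670540867289361 [0.1134 0.0029 0.1884]
pin tip [22.7  0.2 32.1]
```

```bash
python3 -m handwheel '[[[0.04,0.001,0],0],[[0.08,0.003,0],0],[[0.11,0.003,0.02],0],[[0.11,0.003,0.04],0],[[0.11,0.003,0.06],0],[[0.11,0.003,0.06],0],[[0.11,0.003,0.06],0],[[0.11,0.003,0.06],0]]'
cat > g.py <<'E'
from h import *
from scipy.spatial.transform import Rotation as Ro
s=bot.read_state();R=Ro.from_euler('xyz',s['tcp_rot']).as_matrix();p=s['eef_pos']
print('to head, tool mm',(R.T@(np.array([.5873,.2830,.075])-p)*1000).round(2),'yaw',np.degrees(s['tcp_rot']).round(2),'foot below rim',((.075-p[2]+.0521)*1000).round(1),'F',s['wrist_force'].round(1),'T',s['torque'].round(2),s['time_s'],s['gripper_width'])
E
python3 g.py
```

```text
time_s: 6.13
eef_pos: [0.5905, 0.2842, 0.1399]
tcp_rot: [3.141, 0.0, -2.868]
wrist_force: [-0.2, 0.7, -2.1]
gripper_width: 0.152
grasp_force: 59.5
to head, tool mm [ 3.48 -0.29 64.9 ] yaw [ 1.7999e+02  2.0000e-02 -1.6433e+02] foot below rim -12.8 F [-0.2  0.7 -2.1] T [-0.03  0.01 -0.  ] 6.1333 0.15190786064522238
```

```bash
python3 -m handwheel '[[[0.007,-0.0006,0],-0.001],[[0.007,-0.0006,0.01],-0.001],[[0.007,-0.0006,0.02],-0.001],[[0.007,-0.0006,0.03],-0.001],[[0.007,-0.0006,0.04],-0.001],[[0.007,-0.0006,0.05],-0.001],[[0.007,-0.0006,0.052],-0.001],[[0.007,-0.0006,0.052],-0.001]]';python3 g.py
```

```text
time_s: 6.8
eef_pos: [0.5865, 0.2829, 0.1132]
tcp_rot: [3.142, -0.001, -2.865]
wrist_force: [0.5, 0.3, -2.3]
gripper_width: 0.155
grasp_force: 59.5
to head, tool mm [-0.84 -0.13 38.17] yaw [ 1.8000e+02 -5.0000e-02 -1.6414e+02] foot below rim 13.9 F [ 0.5  0.3 -2.3] T [-0.03  0.02 -0.03] 6.8 0.15462336186058598
```

```bash
python3 -m handwheel '[[[-0.001,0,0.002],0],[[-0.001,0,0.004],0],[[-0.001,0,0.006],0],[[-0.001,0,0.008],0],[[-0.001,0,0.01],0],[[-0.001,0,0.012],0],[[-0.001,0,0.014],0],[[-0.001,0,0.014],0]]';python3 g.py
```

```text
time_s: 7.47
eef_pos: [0.5871, 0.283, 0.1066]
tcp_rot: [3.142, -0.0, -2.865]
wrist_force: [-0.5, 0.5, -2.8]
gripper_width: 0.156
grasp_force: 59.5
to head, tool mm [-0.23 -0.11 31.57] yaw [ 1.8000e+02 -2.0000e-02 -1.6414e+02] foot below rim 20.5 F [-0.5  0.5 -2.8] T [-0.01 -0.01 -0.04] 7.4667 0.15609573383065864
```

The pins are in the slots with no contact force. Now pressing down against the spring.

```bash
python3 -m handwheel '[[[0,0,0.005],0],[[0,0,0.01],0],[[0,0,0.015],0],[[0,0,0.02],0],[[0,0,0.025],0],[[0,0,0.03],0],[[0,0,0.036],0],[[0,0,0.036],0]]';python3 g.py
```

```text
time_s: 8.13
eef_pos: [0.5874, 0.2832, 0.0889]
tcp_rot: [3.141, 0.001, -2.865]
wrist_force: [-1.2, -0.4, 7.7]
gripper_width: 0.153
grasp_force: 61.1
to head, tool mm [ 0.14 -0.16 13.86] yaw [ 1.7999e+02  5.0000e-02 -1.6414e+02] foot below rim 38.2 F [-1.2 -0.4  7.7] T [-0.03  0.24 -0.06] 8.1333 0.15316491640028784
```

```bash
python3 -m handwheel '[[[0,0,0.003],0],[[0,0,0.003],0.02],[[0,0,0.003],0.04],[[0,0,0.003],0.065],[[0,0,0.003],0.09],[[0,0,0.003],0.115],[[0,0,0.003],0.14],[[0,0,0.003],0.16]]';python3 g.py
```

```text
time_s: 8.8
eef_pos: [0.5878, 0.2833, 0.0881]
tcp_rot: [3.14, 0.002, 2.912]
wrist_force: [-0.9, 0.5, 8.4]
gripper_width: 0.154
grasp_force: 61.1
to head, tool mm [ 0.46 -0.45 13.13] yaw [1.7993e+02 1.1000e-01 1.6683e+02] foot below rim 39.0 F [-0.9  0.5  8.4] T [0.01 0.07 0.06] 8.8 0.15409286212420323
```

It turns freely under the ledge. Carrying on to the stop.

```bash
python3 -m handwheel '[[[0.001,-0.001,0],0.025],[[0.001,-0.001,0],0.05],[[0.001,-0.001,0],0.075],[[0.001,-0.001,0],0.1],[[0.001,-0.001,0],0.125],[[0.001,-0.001,0],0.15],[[0.001,-0.001,0],0.165],[[0.001,-0.001,0],0.172]]';python3 g.py
python3 -m handwheel '[[[0,0,0],0.004],[[0,0,0],0.008],[[0,0,0],0.012],[[0,0,0],0.016],[[0,0,0],0.02],[[0,0,0],0.02],[[0,0,0],0.02],[[0,0,0],0.02]]';python3 g.py
```

```text
time_s: 9.47
eef_pos: [0.5873, 0.283, 0.0882]
tcp_rot: [3.139, 0.001, 2.373]
wrist_force: [1.3, 0.0, 9.3]
gripper_width: 0.151
grasp_force: 61.1
to head, tool mm [ 0.05 -0.04 13.15] yaw [1.7987e+02 6.0000e-02 1.3595e+02] foot below rim 38.9 F [1.3 0.  9.3] T [0.   0.02 0.11] 9.4667 0.15107490948268826
time_s: 10.13
eef_pos: [0.5873, 0.283, 0.0882]
tcp_rot: [3.139, 0.001, 2.313]
wrist_force: [0.8, 0.0, 7.9]
gripper_width: 0.151
grasp_force: 61.1
to head, tool mm [ 0.03 -0.07 13.16] yaw [1.7986e+02 5.0000e-02 1.3251e+02] foot below rim 38.9 F [0.8 0.  7.9] T [ 0.01 -0.03  0.04] 10.1333 0.15124984379284814
```

```bash
python3 -m handwheel '[[[0,0,0],0.003],[[0,0,0],0.006],[[0,0,0],0.009],[[0,0,0],0.012],[[0,0,0],0.015],[[0,0,0],0.017],[[0,0,0],0.017],[[0,0,0],0.017]]';python3 g.py
```

```text
time_s: 10.8
eef_pos: [0.5874, 0.283, 0.0882]
tcp_rot: [3.139, 0.001, 2.259]
wrist_force: [0.4, -0.0, 8.7]
gripper_width: 0.148
grasp_force: 61.1
to head, tool mm [ 0.05 -0.1  13.17] yaw [1.7986e+02 5.0000e-02 1.2944e+02] foot below rim 38.9 F [ 0.4 -0.   8.7] T [ 0.06 -0.06  0.09] 10.8 0.14846457036411512
```

```bash
python3 -m handwheel '[[[0,0,0],0.002],[[0,0,0],0.004],[[0,0,0],0.006],[[0,0,0],0.008],[[0,0,0],0.01],[[0,0,0],0.01],[[0,0,0],0.01],[[0,0,0],0.01]]';python3 g.py
```

```text
time_s: 11.47
eef_pos: [0.5874, 0.283, 0.0882]
tcp_rot: [3.139, 0.001, 2.228]
wrist_force: [0.6, -0.0, 8.5]
gripper_width: 0.153
grasp_force: 61.1
to head, tool mm [ 0.08 -0.11 13.18] yaw [1.7985e+02 4.0000e-02 1.2764e+02] foot below rim 38.9 F [ 0.6 -0.   8.5] T [ 0.01 -0.14  0.08] 11.4667 0.15347723658222698
```

It's turned 68° with only slight torque, so it's past the notch centre. I'll ease back towards centre and let it rise.

```bash
python3 -m handwheel '[[[0,0,0],-0.02],[[0,0,0],-0.04],[[0,0,-0.003],-0.042],[[0,0,-0.006],-0.042],[[0,0,-0.009],-0.042],[[0,0,-0.012],-0.042],[[0,0,-0.014],-0.042],[[0,0,-0.014],-0.042]]';python3 g.py; python3 w.py w4.png; python3 -c "
import cv2;im=cv2.imread('pics/w4.png');cv2.imwrite('pics/e.png',cv2.resize(im[120:320,156:356],(600,600),interpolation=cv2.INTER_CUBIC))"
```

```text
time_s: 12.13
eef_pos: [0.5872, 0.283, 0.0951]
tcp_rot: [3.14, 0.001, 2.36]
wrist_force: [0.2, 0.8, 5.4]
gripper_width: 0.154
grasp_force: 60.7
to head, tool mm [-0.06  0.07 20.06] yaw [1.7989e+02 5.0000e-02 1.3520e+02] foot below rim 32.0 F [0.2 0.8 5.4] T [ 0.14 -0.1   0.04] 12.1333 0.15366511912225508
12.1333 [0.5872 0.283  0.0951] [1.7989e+02 5.0000e-02 1.3520e+02] [0.2 0.8 5.4]
```

View pics/e.png

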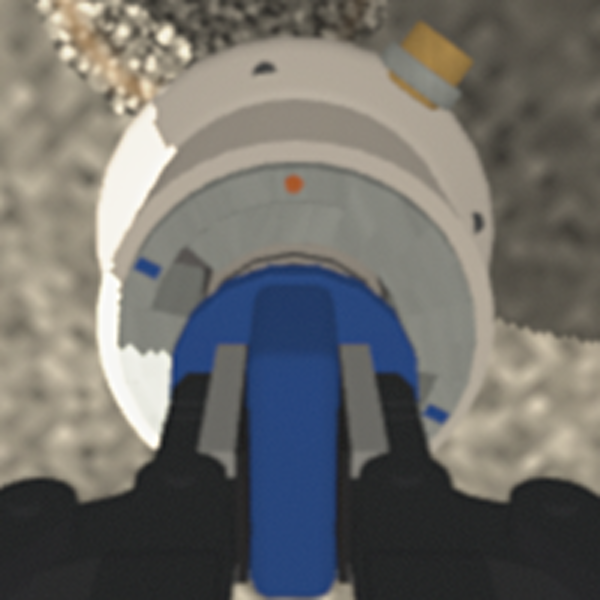

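The bar lines up with the orange notch dot at (293,183) in the crop. I'll raise the last millimetre or so to check it's caught.

```bash
python3 -m handwheel '[[[0,0,-0.001],0],[[0,0,-0.002],0],[[0,0,-0.003],0],[[0,0,-0.003],0],[[0,0,-0.003],0],[[0,0,-0.003],0],[[0,0,-0.003],0],[[0,0,-0.003],0]]';python3 g.py
```

```text
time_s: 12.85
eef_pos: [0.5871, 0.2829, 0.0961]
tcp_rot: [3.14, 0.001, 2.36]
wrist_force: [2.3, 1.1, 4.3]
gripper_width: 0.154
grasp_force: 60.5
to head, tool mm [-0.12  0.19 21.09] yaw [1.7992e+02 3.0000e-02 1.3520e+02] foot below rim 31.0 F [2.3 1.1 4.3] T [ 0.34 -0.47  0.01] 12.85 0.15367921235621085
```

```bash
python3 -m handwheel '[[[0,0,-0.001],0],[[0,0,-0.001],0],[[0,0,-0.002],0],[[0,0,-0.002],0],[[0,0,-0.002],0],[[0,0,-0.002],0],[[0,0,-0.002],0],[[0,0,-0.002],0]]';python3 g.py
```

```text
time_s: 13.52
eef_pos: [0.5869, 0.2828, 0.0964]
tcp_rot: [3.141, 0.0, 2.36]
wrist_force: [5.6, 2.5, -2.4]
gripper_width: 0.151
grasp_force: 59.6
to head, tool mm [-0.14  0.35 21.41] yaw [1.7995e+02 2.0000e-02 1.3520e+02] foot below rim 30.7 F [ 5.6  2.5 -2.4] T [ 0.66 -1.1   0.02] 13.5167 0.15050033025267212
```

It's caught in the notches: the rise stopped at 31 mm and the spring load is off the gripper. Releasing.

```bash
python3 -m handwheel '[[[0,0,0.001],0],[[0,0,0.001],0],[[0,0,0.001],0],[[0,0,0.001],0],[[0,0,0.001],0],[[0,0,0.001],0],[[0,0,0.001],0],[[0,0,0.001],0]]' 45
python3 -m handwheel '[[[0,0,-0.02],0],[[0,0,-0.06],0],[[0,0,-0.11],0],[[0,0,-0.16],0],[[0,0,-0.2],0],[[0,0,-0.22],0],[[0,0,-0.22],0],[[0,0,-0.22],0]]'
python3 w.py w5.png
python3 - <<'E'
import cv2,numpy as np
from h import *
im=cv2.imread('pics/w5.png')
s=save('scene','s5.png')[:,:,::-1]
a=cv2.resize(im[100:300,156:356],(400,400),interpolation=cv2.INTER_CUBIC);b=cv2.resize(s[120:220,170:270],(400,400),interpolation=cv2.INTER_CUBIC)
cv2.imwrite('pics/f.png',np.hstack([a,b]))
E
```

```text
time_s: 14.18
eef_pos: [0.5865, 0.2827, 0.0963]
tcp_rot: [3.142, -0.0, 2.36]
wrist_force: [0.7, 0.7, -0.5]
gripper_width: 0.528
grasp_force: 0.0
time_s: 14.85
eef_pos: [0.5863, 0.2827, 0.2062]
tcp_rot: [3.141, 0.0, 2.36]
wrist_force: [0.1, 0.1, -0.7]
gripper_width: 0.528
grasp_force: 0.0
14.85 [0.5863 0.2827 0.2062] [179.98   0.   135.2 ] [ 0.1  0.1 -0.7]
```

View pics/f.png

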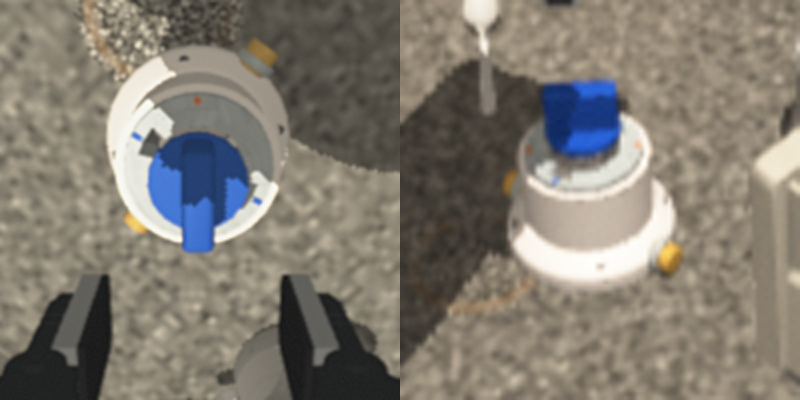

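The cartridge sits in the head with its bar on the notch dot line, standing free, and the gripper is clear of it.

```bash
python3 -c "
from rig import bot
print(bot.job_done())"
```

```text
the job is handed in; nothing more can be done
None
```

The cartridge is in the filter head with its pins caught in the notches and the gripper clear, handed in at about 15 s; the jug and cups were not approached, the highest wrist force I read was about 9 N, and I turned it 68° without feeling a clear hard stop before easing back into the notches.

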